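Release and push off the terminal cover of the lamp power unit

ROBOT

A 6-joint arm with a two-finger parallel gripper is mounted at the origin on a cart in front of the work surface, level with it; the furniture and walls round the work are solid. World frame = base frame: x ahead of the robot, y to its left, z up, the work surface at z = 0. Lengths are in m, angles in degrees, forces in N, time in s.
With the tool pointing down it reaches from about 0.4 to 0.825 m from the base axis. Payload 7 kg.
Tool frame: the origin (TCP) lies on the centre line of the jaws, within the pads' length; the fingertips stand 19 mm ahead of it and the grasp point (between the pads) is the TCP; z points along the fingers, y is the line along which they close (so a half turn about z gives the same grasp; the last joint's range is limited). The gripper opens to 88 mm and grips with 3 to 60 N. Pads are 19 mm wide; open, the fingers measure 130 mm over their backs; the gripper's body (78 mm by 193 mm) begins 47 mm behind the grasp point.
Start: joints at [-50.529, 20.546, 0.682, 0, -70.136, -16.507], TCP at [0.263, -0.621, 0.219] pointing down, gripper open.
Joint ranges: [-176.03, 176.03], [-82.01, 121.73], [-58.28, 71.71], [-173.87, 95.51], [-174.79, -0.11], [-173.66, 173.66]. Speed limits (degrees/s): [136.94, 136.94, 172.46, 180, 180, 180].

INTERFACE

Orientations are given as [roll, pitch, yaw] about the fixed x, y, z axes, in that order (R = Rz(yaw) Ry(pitch) Rx(roll)).
In Python, from plant import get_state, capture, close_job gives the robot as it stands.
- The arm moves only by the tool apply_moves, never from a script. Its argument "targets" is a list of rows, each a list of 7 numbers: the opening, from 0 (shut) to 1 (fully open), then the shift along the tool's x, y, z normalised to -1 to 1, where 1 is 1000 mm, then the turn, a rotation vector about the tool's x, y, z normalised to -1 to 1, where 1 is 90 degrees. In form: [[claw, tx, ty, tz, ax, ay, az], ...]. A call has 1 to 20 rows; each row shifts and turns the commanded pose from where the row before left it, along the tool's axes as they then stand; what a row does not reach is not made up. A row lasts 1/12 s, in which the tool goes at most 41.7 mm and 7.16 degrees, less where a joint would pass 70% of its speed; a pose out of reach is approached as far as the arm can. A call with a number of a shift or a turn outside -1 to 1 is refused whole. A call with a gripper value outside its range is refused whole. The fingers move at their own pace and stop on an object; "newtons" is the grip in N (left out, the last holds). Time passes only in rows, so rows that do not move let the fingers close. It gives the time, the measured TCP pose, the force, the opening and the grip force at its end, in the units of the state.
- get_state(): the state, without advancing time (a new reading comes with each control period).
- capture(name): name is "side" or "top" or "wrist"; returns a dict with "frame" (400x640x3 uint8, red, green, blue), "range_z" (400x640 float32, m along the optical axis (not along the pixel's ray), 0 where there is no reading), "camera_matrix" (3x3 intrinsics, pixels), "T" (4x4, takes a point from camera to world coordinates). Camera axes: x right, y down, z forward; pixel columns grow to the right and rows downward; lengths in m; the calibration is good to about 2 mm. A picture is of the moment at which its call begins.
- close_job(): hands the job in; it is judged then, once.
The state is a dict: "time_s": time; "joints": joint angles; "qd": joint speeds; "joint_torque": joint torques, N m; "tcp_pos": TCP position; "eef_rot": TCP orientation; "contact_force": force on the tool from outside, world axes, zero at the start; "moment": the same for the moment, N m; "gripper_width": finger opening in m; "gripper_force": force on a finger pad.
Only numpy, scipy, OpenCV 4.12 (cv2) and the standard library are available. Lean on these libraries where they do the work, as an engineer would, in place of code of your own. Each camera call takes 0.05 s, during which the arm holds its last target. There are 200 camera calls.

TASK

Open the terminal compartment of the lamp power unit on the worktable: press the orange snap tab fully in (it stays in), then push the released white cover off its seat by its raised lug, along its guides to the end stop, so that the terminals lie open. Only touch and push with the fingertips: lift nothing, leave the cover lying flat against or close to the stop, and leave the jar, tin and eraser round the unit where they are.

Things in the scene. Friction and masses are not known exactly. Their poses are not given: they have to be found in the camera images.
- unit: Grey power unit fixed to the table, 100 (x) x 225 (y) x 36 mm. Origin: centre of its underside, at table height; z up; the cover slides off toward +y. From -y to +y: orange tab, terminal compartment (the cover's seat), empty deck 26 mm up, end stop. Side guide rails: inner faces x = +-39.5 mm, tops 33 mm up; over the seat, lips 36 mm up reach in to x = +-34 mm.
- cover: Loose white cover, 76 (x) x 84 (y) x 5 mm plate, about 80 g, light friction. Origin: centre of its underside, 26 mm above the table; axes as the unit's. Seated it lies at y = -29.5 mm in the unit's frame, at the end stop at +60.5 mm: 90 mm travel. A window near its -y edge takes the tab's tooth, which locks it (2 mm play) until the tab is in.
- lug_face (a point): Middle of the upright push face of the lug across the cover's top, 41 mm above the table. The face is 50 mm wide (x), looks to the unit's -y, and rises from the plate's top (31 mm above the table) to 49 mm; the lug's other side slopes. It lies 14 mm to +y of the cover's origin. Push it toward the unit's +y.
- end_stop (a point): Middle of the end stop's inner face, a wall across the unit at y = +102.5 mm in its frame, 10 mm thick, from 26 to 36 mm above the table; this point 31 mm above the table.
- tab (a joint): How far the orange snap tab is pressed down: 0 standing out, 0.010 m fully in. It resists with about 4 N all the way, has no return spring and stays where it is left; the cover is released from about 7 mm on.
- tab_top (a point): Centre of the tab's top face, 36 (x) x 28 (y) mm, 50 mm above the table when out, 40 mm when in; it lies at x = 0, y = -92.5 mm in the unit's frame. Press straight down.
- jar: Bystander: glass pigment jar with a black lid, 56 mm across, 89 mm high; origin at the centre of its underside.
- gesso: Bystander: round primer tin with a cream and black label, 78 mm across, 74 mm high; origin at the centre of its underside.
- rubber: Bystander: grey putty eraser, 22 x 42 x 12 mm; origin at the centre of its underside.
Mind the look-alikes: they are no part of the job. Of the things shaped like the cover, the white one is meant.

How it is judged (in metres and radians):
On the way, in this order (a step that is already met when the one before it is completed fails the run):
1. the tab is pressed in while the cover is still on its seat (value of joint tab above 0.008 m and y of cover in the frame of unit below -0.0215 m), for 0.1 s.
2. the cover is pushed clear of the compartment (y of cover in the frame of unit above 0.0455 m), for 0.1 s.
At the end, for the whole second after the job is handed in: The tab is in (at least 7 mm), the cover lies flat and still on the deck between its guides, within 15 mm of the end stop (at least 75 mm from its seat), and jar, tin and eraser are within 20 mm of where they stood (value of joint tab above 0.007 m and y of cover in the frame of unit between 0.0455 and 0.065 m and z of cover in the frame of unit between 0.022 and 0.03 m and angle between cover's own z axis and vertical below 0.08 rad and linear speed of cover below 0.02 m/s and distance of each of jar, gesso, rubber from where it was at the start of the episode below 0.02 m); the robot touches nothing.
It fails at once if the cover is lifted more than 12 mm or tipped by more than 0.35 rad (z of cover in the frame of unit above 0.038 m or angle between cover's own z axis and vertical above 0.35 rad).
It fails at once if the jar, tin or eraser is moved by more than 20 mm or lifted (not (distance of jar from where it was at the start of the episode below 0.02 m) or not (distance of gesso from where it was at the start of the episode below 0.02 m) or not (distance of rubber from where it was at the start of the episode below 0.02 m)).
It also fails if it takes over 32 s, if anything falls off the work surface, if the arm or the gripper's body presses on something with over 40 N, if the wrist force passes 120 N, or if a joint passes its speed limit or range.

## Working session

There is one attempt and no reset: what is moved stays moved. The work goes in short steps, Python scripts to look and compute and a tool call to move; the robot and the scene stay as the last step left them, time stands still between calls to the robot, and variables do not carry over. Pictures are saved under pics/ and viewed, at most 10 in all, crops included, and the job is handed in when it is done.

Besides the shell and the picture viewer there is one more tool, called after ">>>" as name([rows], argument=value, ...), one row to a line, values as JSON. apply_moves: Moves the arm, as the interface text tells. Scaled input: -1 to 1 covers 1000 mm each way for a shift and 90 degrees each way for a turn. Its arguments: {"type":"object","properties":{"targets":{"type":"array","items":{"type":"array","items":{"type":"number"}}},"newtons":{"type":"number"}},"required":["targets"]}

```bash
mkdir -p pics
python3 - <<'E'
from plant import *
import cv2,pickle
d={n:capture(n) for n in("top","side")}
pickle.dump(d,open("d0.pkl","wb"))
for n in d: cv2.imwrite(f"pics/{n}0.png",d[n]["frame"][:,:,::-1]); print(n,d[n]["T"].round(3).tolist())
print(get_state())
E
```

```text
top [[0.029, -0.98, 0.194, 0.41], [-0.999, -0.035, -0.029, 0.136], [0.035, -0.193, -0.98, 1.008], [0.0, 0.0, 0.0, 1.0]]
side [[-0.896, -0.291, 0.337, 0.288], [-0.445, 0.585, -0.678, 0.689], [0.0, -0.757, -0.654, 0.62], [0.0, 0.0, 0.0, 1.0]]
{'time_s': 0.1, 'joints': array([-5.05291603e+01,  2.05865942e+01,  6.39357987e-01, -1.54946602e-02,
       -7.01336676e+01, -1.65076920e+01]), 'qd': array([ 0.00430474, -0.20110854,  0.09169234,  0.04281771,  0.09657304,
       -0.01582421]), 'joint_torque': array([-2.66869734e-03, -5.84161627e+01,  2.93753636e+01,  7.01552063e+00,
        1.02051330e-02, -6.10139523e-05]), 'tcp_pos': array([ 0.26315291, -0.62112857,  0.21833428]), 'eef_rot': array([ 1.79918292e+02, -9.02377983e-03, -1.57042122e+02]), 'contact_force': array([-0.263346  ,  0.32265938, -0.13250979]), 'moment': array([-0.02931787,  0.03776885,  0.00567563]), 'gripper_force': 0.0, 'gripper_width': 0.08748341262441087}
```

View pics/top0.png

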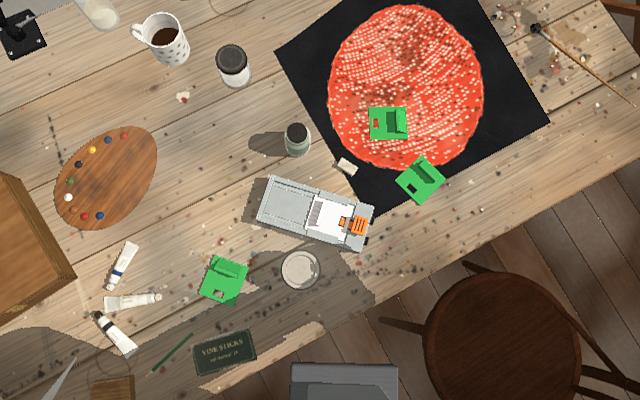

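View pics/side0.png

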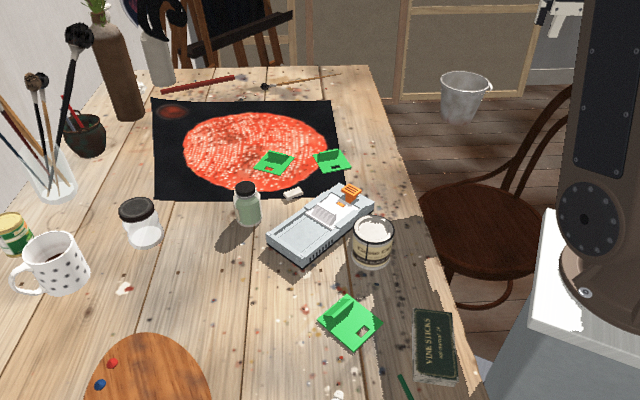

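The top view shows the unit at about (315,213) with the orange tab at (357,225). The end stop is at the left end (262,200), the jar at (297,138), the tin at (300,268) and the eraser at (346,167). The side view agrees.

```bash
cat > h.py <<'E'
import numpy as np,cv2
def world(c):
    v,u=np.mgrid[:400,:640]; z=c["range_z"]; K=c["camera_matrix"]
    p=np.stack([(u-K[0,2])/K[0,0]*z,(v-K[1,2])/K[1,1]*z,z],-1)
    P=p@c["T"][:3,:3].T+c["T"][:3,3]; P[z==0]=np.nan; return P
def orange(c):
    h=cv2.cvtColor(c["frame"],cv2.COLOR_RGB2HSV); return cv2.inRange(h,(7,150,120),(20,255,255))>0
E
python3 - <<'E'
import pickle; from h import *
d=pickle.load(open("d0.pkl","rb"))
c=d["top"];P=world(c)
W=np.zeros((400,640),bool);W[170:256,245:380]=1
m=W&(P[...,2]>.018)&(P[...,2]<.06)
n,l,s,_=cv2.connectedComponentsWithStats(m.astype(np.uint8)); k=1+s[1:,4].argmax(); m=l==k
q=P[m]; r=cv2.minAreaRect(q[:,:2].astype(np.float32)); print("rect",r,s[k])
for n in d:
    P=world(d[n]); o=orange(d[n])
    o&=(np.hypot(P[...,0]-r[0][0],P[...,1]-r[0][1])<.16)
    t=P[o&(P[...,2]>.044)]; print(n,o.sum(),len(t),np.median(t,0),cv2.minAreaRect(t[:,:2].astype(np.float32)))
    # everything >55mm near: bystanders ; lug
    for nm,lo,hi in(("tall",.06,.12),("lug",.044,.0495)):
        a=(P[...,2]>lo)&(P[...,2]<hi)&(np.hypot(P[...,0]-r[0][0],P[...,1]-r[0][1])<.22)&~o
        N,l,s,_=cv2.connectedComponentsWithStats(a.astype(np.uint8))
        for i in range(1,N):
            if s[i,4]>25: 
                g=P[l==i]; print(" ",nm,s[i].tolist(),cv2.minAreaRect(g[:,:2].astype(np.float32)),g[:,2].mean().round(3))
E
```

```text
rect ((0.5625848174095154, 0.12102329730987549), (0.23280499875545502, 0.10077560693025589), 74.54004669189453) [ 255  175  120   79 5371]
top 283 219 [0.5396432  0.03539928 0.04925686] ((0.5395182967185974, 0.03566252440214157), (0.027395928278565407, 0.03553616628050804), 72.9090576171875)
  tall [284, 123, 27, 27, 567] ((0.7130126357078552, 0.16658583283424377), (0.04804251715540886, 0.05323876067996025), 2.5017995834350586) 0.08
  tall [280, 250, 41, 41, 1290] ((0.4462832510471344, 0.14984121918678284), (0.07601732015609741, 0.07574594020843506), 47.756710052490234) 0.071
  lug [314, 202, 12, 24, 102] ((0.5614830851554871, 0.11607573181390762), (0.013784028589725494, 0.04940240830183029), 74.5896987915039) 0.047
side 223 153 [0.53838753 0.03786238 0.04998986] ((0.5388954877853394, 0.03466033190488815), (0.029934562742710114, 0.035932350903749466), 78.69547271728516)
  tall [233, 181, 27, 26, 554] ((0.7154410481452942, 0.1704445481300354), (0.0521831214427948, 0.047197531908750534), 2.653458595275879) 0.079
  tall [352, 215, 43, 35, 1145] ((0.4470234513282776, 0.14903947710990906), (0.0764567106962204, 0.07723914831876755), 30.22431182861328) 0.071
  lug [233, 205, 27, 8, 50] ((0.7099177241325378, 0.182474285364151), (0.053827062249183655, 0.019389720633625984), 25.766862869262695) 0.047
  lug [315, 205, 21, 13, 86] ((0.5627036690711975, 0.11544773727655411), (0.012486601248383522, 0.04991290718317032), 81.06398010253906) 0.047
  lug [352, 239, 31, 17, 67] ((0.4494263827800751, 0.17870758473873138), (0.018184462562203407, 0.06204892694950104), 85.8751449584961) 0.047
```

Run:
```python
import pickle; from h import *
d=pickle.load(open("d0.pkl","rb"))
for n in d:
    P=world(d[n]); X,Y,Z=P[...,0],P[...,1],P[...,2]
    t=np.clip(((X-.263)*.276+(Y+.621)*.657)/.713**2,0,1)
    a=(np.hypot(X-.263-.276*t,Y+.621-.657*t)<.15)&(t>.15)
    print(n,a.sum(),np.nanmax(Z[a]),P[a][np.nanargmax(Z[a])])
```

```text
top 35082 0.07734816921397769 [0.48178772 0.1513958  0.07734817]
side 15826 0.07725743327558854 [0.48044328 0.15527872 0.07725743]
```

>>> apply_moves([
  [0,0,0,0,0,0,-0.0715],
  [0,0,0,0,0,0,-0.0715],
  [0,0,0,0,0,0,-0.0715],
  [0,0,0,0,0,0,-0.0715],
  [0,0,0,0,0,0,-0.0715],
  [0,0,0,0,0,0,-0.0715],
  [0,0,0,0,0,0,-0.0715],
  [0,0,0,0,0,0,-0.0715],
  [0,0,0,0,0,0,0],
  [0,0,0,0,0,0,0],
])

```text
time_s: 0.93
tcp_pos: [0.2632, -0.6213, 0.2188]
eef_rot: [180.0, 0.0, -105.8]
contact_force: [-0.6, 0.6, -0.5]
gripper_width: 0.0268
gripper_force: 0.0
```

Path is clear.

>>> apply_moves([
  [0,-0.0372,-0.0048,0,0,0,0],
  [0,-0.0372,-0.0048,0,0,0,0],
  [0,-0.0372,-0.0048,0,0,0,0],
  [0,-0.0372,-0.0048,0,0,0,0],
  [0,-0.0372,-0.0048,0,0,0,0],
  [0,-0.0372,-0.0048,0,0,0,0],
  [0,-0.0372,-0.0048,0,0,0,0],
  [0,-0.0372,-0.0048,0,0,0,0],
  [0,-0.0372,-0.0048,0,0,0,0],
  [0,-0.0372,-0.0048,0,0,0,0],
  [0,-0.0372,-0.0048,0,0,0,0],
  [0,-0.0372,-0.0048,0,0,0,0],
  [0,-0.0372,-0.0048,0,0,0,0],
  [0,-0.0372,-0.0048,0,0,0,0],
  [0,-0.0372,-0.0048,0.02,0,0,0],
  [0,-0.0372,-0.0048,0.02,0,0,0],
  [0,-0.0372,-0.0048,0.02,0,0,0],
  [0,-0.0372,-0.0048,0.02,0,0,0],
  [0,-0.0372,-0.0048,0,0,0,0],
  [0,0,0,0,0,0,0],
])

```text
time_s: 2.6
tcp_pos: [0.5416, 0.0367, 0.1394]
eef_rot: [180.0, -0.0, -105.6]
contact_force: [1.5, 0.2, 1.9]
gripper_width: 0.0005
gripper_force: 0.0
```

>>> apply_moves([
  [0,0,0,0,0,0,0],
  [0,0,0,0,0,0,0],
])

```text
time_s: 2.77
tcp_pos: [0.5393, 0.0323, 0.1405]
eef_rot: [180.0, -0.0, -105.7]
contact_force: [-0.4, -0.1, 0.6]
gripper_width: 0.0005
gripper_force: 0.0
```

Run:
```python
from plant import *
import cv2
from h import *
c=capture("wrist");s=get_state();print(s["tcp_pos"],s["eef_rot"],s["contact_force"])
cv2.imwrite("pics/w1.png",c["frame"][:,:,::-1])
P=world(c);o=orange(c)&(np.hypot(P[...,0]-.5395,P[...,1]-.0357)<.05)
t=P[o&(P[...,2]>.044)];print(len(t),np.median(t,0) if len(t) else 0, cv2.minAreaRect(t[:,:2].astype(np.float32)) if len(t) else 0)
```

```text
[0.53918394 0.03177209 0.14078861] [ 1.79984874e+02 -8.29740507e-03 -1.05673696e+02] [0.37843211 0.07321882 0.33711323]
1109 [0.54035379 0.03373029 0.05072399] ((0.540168821811676, 0.03341735154390335), (0.026355529204010963, 0.034841831773519516), 74.67418670654297)
```

View pics/w1.png

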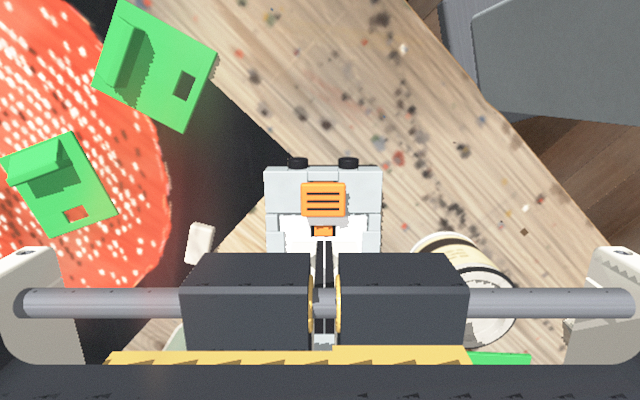

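The wrist view shows the tab at (324,200), square to and under the fingers, at about (0.540, 0.0345). I'll descend and press.

>>> apply_moves([
  [0,-0.002,0,0.02,0,0,0],
  [0,0,0,0.02,0,0,0],
  [0,0,0,0.02,0,0,0],
  [0,0,0,0.006,0,0,0],
  [0,0,0,0.002,0,0,0],
  [0,0,0,0.002,0,0,0],
  [0,0,0,0.002,0,0,0],
  [0,0,0,0.002,0,0,0],
  [0,0,0,0.002,0,0,0],
  [0,0,0,0,0,0,0],
])

```text
time_s: 3.65
tcp_pos: [0.5402, 0.0342, 0.0649]
eef_rot: [-180.0, 0.0, -105.6]
contact_force: [0.6, 0.8, 0.5]
gripper_width: 0.0006
gripper_force: 0.0
```

>>> apply_moves([
  [0,0,0,0.0015,0,0,0],
  [0,0,0,0.0015,0,0,0],
  [0,0,0,0.0015,0,0,0],
  [0,0,0,0,0,0,0],
])

```text
time_s: 3.98
tcp_pos: [0.5399, 0.0341, 0.0599]
eef_rot: [180.0, -0.0, -105.6]
contact_force: [0.7, -0.1, -0.3]
gripper_width: 0.0006
gripper_force: 0.0
```

>>> apply_moves([
  [0,0,0,0.001,0,0,0],
  [0,0,0,0.001,0,0,0],
  [0,0,0,0,0,0,0],
  [0,0,0,0,0,0,0],
])

```text
time_s: 4.32
tcp_pos: [0.5401, 0.0341, 0.0582]
eef_rot: [180.0, -0.0, -105.6]
contact_force: [-0.5, -0.2, -0.1]
gripper_width: 0.0005
gripper_force: 0.0
```

No force shows yet, so I'll check by camera.

Run:
```python
from plant import *
import cv2
from h import *
for n in("side","wrist"):
    c=capture(n)
    P=world(c);o=orange(c)&(np.hypot(P[...,0]-.5395,P[...,1]-.0357)<.06)
    z=P[o][:,2];print(n,len(z),np.percentile(z,[5,50,90,98]) if len(z) else 0)
    if n=="side": cv2.imwrite("pics/s2.png",cv2.resize(c["frame"][140:260,270:430,::-1],None,fx=4,fy=4))
    else: cv2.imwrite("pics/w2.png",c["frame"][:,:,::-1])
s=get_state();print(s["tcp_pos"],s["contact_force"])
```

```text
side 202 [0.02603335 0.04913368 0.05163121 0.16009313]
wrist 693 [0.02334789 0.05018564 0.05137983 0.05203776]
[0.54015232 0.03416291 0.05827492] [ 0.62613661 -0.30303291  0.40617825]
```

View pics/s2.png

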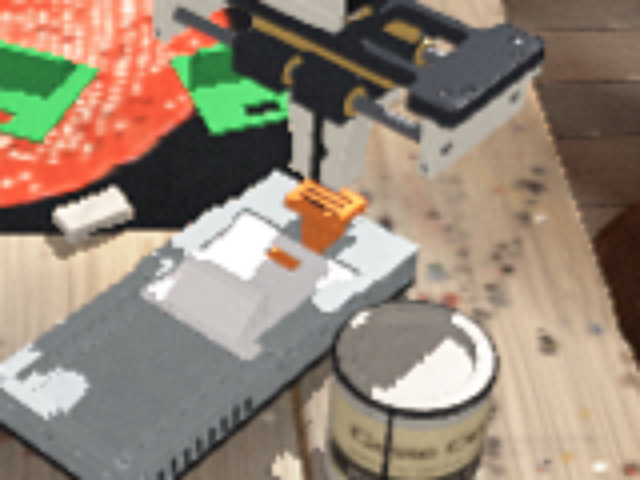

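The side crop shows the tab still out, with the fingers apparently behind it (about (320,150)). I'll check the wrist view.

View pics/w2.png

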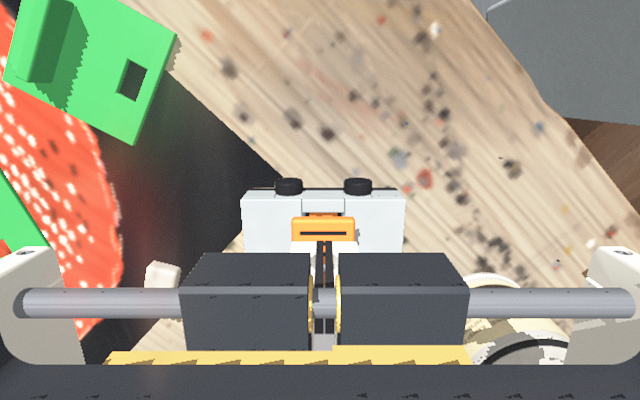

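Run:
```python
from plant import *
from h import *
c=capture("side");P=world(c);s=get_state()
# profile of finger pixels: points near tcp in xy, over z
m=(np.hypot(P[...,0]-.540,P[...,1]-.034)<.07)&(P[...,2]>.045)&(P[...,2]<.12)&~orange(c)
q=P[m]
for lo in np.arange(.045,.12,.01):
    k=q[(q[:,2]>=lo)&(q[:,2]<lo+.01)]
    if len(k): print(round(lo,3),len(k),k.min(0).round(3),k.max(0).round(3))
print(c["T"][:3,3], s["joints"])
```

```text
0.045 27 [0.521 0.023 0.046] [0.56  0.044 0.053]
0.065 41 [0.521 0.029 0.067] [0.559 0.049 0.075]
0.075 70 [0.521 0.028 0.075] [0.557 0.05  0.085]
0.085 60 [0.52  0.031 0.085] [0.557 0.05  0.095]
0.095 78 [0.518 0.031 0.095] [0.56  0.05  0.105]
0.105 59 [0.518 0.033 0.105] [0.562 0.052 0.115]
0.115 6 [0.52  0.04  0.115] [0.562 0.049 0.12 ]
[0.28836605 0.6890771  0.61965665] [ 2.43755465e+01  1.73795227e+01 -2.78686913e+01  3.51051744e-04
 -4.47495845e+01 -3.99299872e+01]
```

The depth points put the fingertips at z≈0.067, about 16 mm above the tab. So the tips are really about 28 mm higher than the TCP reading implies. I'll carry on down in small steps, watching the force.

>>> apply_moves([
  [0,0,0,0.004,0,0,0],
  [0,0,0,0.004,0,0,0],
  [0,0,0,0.004,0,0,0],
  [0,0,0,0.002,0,0,0],
  [0,0,0,0.002,0,0,0],
  [0,0,0,0.002,0,0,0],
])

```text
time_s: 4.97
tcp_pos: [0.5398, 0.0339, 0.04]
eef_rot: [180.0, -0.0, -105.5]
contact_force: [-1.2, -0.3, 4.3]
gripper_width: 0.0007
gripper_force: 2.1
```

>>> apply_moves([
  [0,0,0,0.002,0,0,0],
  [0,0,0,0.001,0,0,0],
])

```text
time_s: 5.13
tcp_pos: [0.5399, 0.034, 0.0371]
eef_rot: [180.0, -0.0, -105.6]
contact_force: [-2.7, -1.2, 3.9]
gripper_width: 0.0008
gripper_force: 2.0
```

>>> apply_moves([
  [0,0,0,0.002,0,0,0],
  [0,0,0,0.001,0,0,0],
])

```text
time_s: 5.3
tcp_pos: [0.5399, 0.034, 0.0341]
eef_rot: [180.0, -0.0, -105.6]
contact_force: [-2.8, -1.6, 4.2]
gripper_width: 0.0004
gripper_force: 2.0
```

>>> apply_moves([
  [0,0,0,0.001,0,0,0],
  [0,0,0,0.001,0,0,0],
])

```text
time_s: 5.47
tcp_pos: [0.5399, 0.0338, 0.0324]
eef_rot: [180.0, -0.0, -105.5]
contact_force: [-4.8, -3.2, 15.1]
gripper_width: 0.0005
gripper_force: 7.5
```

>>> apply_moves([
  [0,0,0,0.001,0,0,0],
  [0,0,0,0,0,0,0],
])

```text
time_s: 5.63
tcp_pos: [0.54, 0.0338, 0.0323]
eef_rot: [-180.0, -0.0, -105.5]
contact_force: [-7.0, -1.4, 16.7]
gripper_width: 0.0002
gripper_force: 8.3
```

The tab bottomed out: force rose to 16 N with the tips at 40 mm. That fixes the tip height at TCP z + 8 mm. I'll raise the tool and measure the gripper body's underside relative to the tin.

>>> apply_moves([
  [0,0,0,-0.004,0,0,0],
  [0,0,0,-0.013,0,0,0],
  [0,0,0,-0.014,0,0,0],
  [0,0,0,0,0,0,0],
  [0,0,0,0,0,0,0],
])

```text
time_s: 6.05
tcp_pos: [0.541, 0.0347, 0.0628]
eef_rot: [-179.9, 0.1, -105.6]
contact_force: [-0.5, -0.0, 0.1]
gripper_width: 0.0001
gripper_force: 0.0
```

Run:
```python
from plant import *
from h import *
import cv2
s=get_state();t=s["tcp_pos"];print(t,s["contact_force"])
uy=np.array([.267,.9636]);ux=np.array([.9636,-.267])
for n in("side","top"):
    c=capture(n);P=world(c)
    o=orange(c)&(np.hypot(P[...,0]-.5395,P[...,1]-.0357)<.05)&(P[...,2]<.06);print(n,"tab",o.sum(),np.percentile(P[o][:,2],90))
    r=P[...,:2]-t[:2];X=r@ux;Y=r@uy;Z=P[...,2]
    m=(abs(Y)<.07)&(abs(X)<.12)&(Z>.055)&(Z<.25)
    for a in np.arange(-.12,.12,.02):
        k=m&(X>=a)&(X<a+.02)
        if k.sum()>5: i=np.nanargmin(np.where(k,Z,9)); print(round(a,2),k.sum(),np.percentile(Z[k],[0,3,20]).round(3),"Y",Y.flat[i].round(3))
    if n=="side":
        y,x=np.where(m);print(x.min(),x.max(),y.min(),y.max()); cv2.imwrite("pics/s3.png",cv2.resize(c["frame"][80:260,260:500,::-1],None,fx=3,fy=3))
```

```text
[0.54103091 0.03470898 0.06277826] [-0.48801294 -0.00050897  0.0869142 ]
side tab 160 0.04207535368847565
-0.12 106 [0.067 0.068 0.069] Y 0.063
-0.1 635 [0.068 0.075 0.147] Y 0.068
-0.08 243 [0.149 0.151 0.175] Y 0.031
-0.06 187 [0.148 0.149 0.154] Y 0.03
-0.04 667 [0.105 0.119 0.153] Y -0.003
-0.02 955 [0.071 0.08  0.147] Y 0.01
0.0 533 [0.072 0.08  0.113] Y 0.01
0.02 389 [0.14  0.146 0.162] Y 0.036
0.04 193 [0.148 0.151 0.171] Y 0.03
0.06 223 [0.139 0.142 0.153] Y 0.002
0.08 223 [0.137 0.139 0.152] Y -0.007
305 405 104 225Traceback (most recent call last):
  File "<stdin>", line 8, in <module>
    return _quantile_unchecked(
        a, q, axis, out, overwrite_input, method, keepdims, weights)
    return _ureduce(a,
                    func=_quantile_ureduce_func,
    ...<5 lines>...
                    overwrite_input=overwrite_input,
                    method=method)
    r = func(a, **kwargs)
    result = _quantile(arr,
                       quantiles=q,
    ...<2 lines>...
                       out=out,
                       weights=wgt)
    slices_having_nans = np.isnan(arr[-1, ...])
                                  ~~~^^^^^^^^^
IndexError: index -1 is out of bounds for axis 0 with size 0
```

View pics/s3.png

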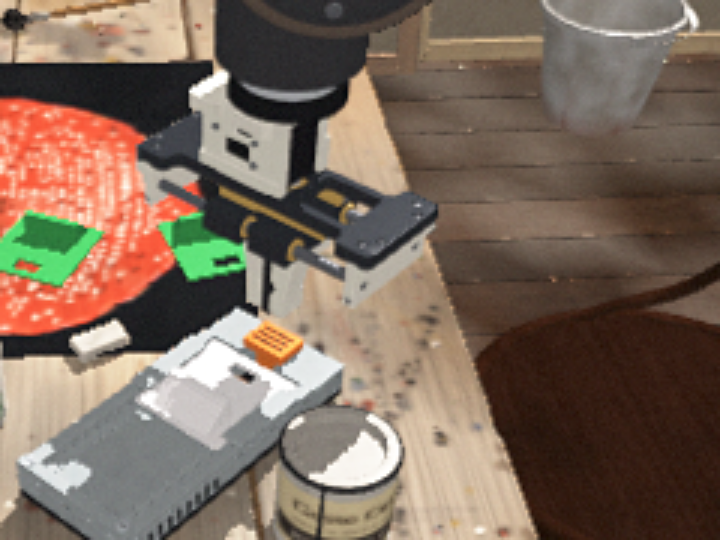

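The side crop shows the tab pressed in (z≈0.041, at (273,343)) and the cover still seated. The body underside is 66 mm above the tips, so it clears the 74 mm tin. Next I'll go behind the lug and down.

>>> apply_moves([
  [0,-0.018,0,0,0,0,0],
  [0,-0.018,0,0,0,0,0],
  [0,-0.016,0,0,0,0,0],
  [0,0,0,0,0,0,0],
  [0,0,0,0.012,0,0,0],
  [0,0,0,0.012,0,0,0],
  [0,0,0,0.006,0,0,0],
  [0,0,0,0.002,0,0,0],
  [0,0,0,0,0,0,0],
  [0,0,0,0,0,0,0],
])

```text
time_s: 6.98
tcp_pos: [0.5542, 0.0842, 0.0304]
eef_rot: [-180.0, -0.0, -105.6]
contact_force: [0.3, -0.5, 0.9]
gripper_width: 0.0005
gripper_force: 0.0
```

>>> apply_moves([
  [0,-0.005,0,0,0,0,0],
  [0,-0.005,0,0,0,0,0],
  [0,-0.004,0,0,0,0,0],
  [0,-0.004,0,0,0,0,0],
  [0,-0.005,0,0,0,0,0],
  [0,-0.005,0,0,0,0,0],
])

```text
time_s: 7.48
tcp_pos: [0.5617, 0.1117, 0.0304]
eef_rot: [-180.0, 0.0, -105.6]
contact_force: [-0.8, -2.0, 0.8]
gripper_width: 0.0004
gripper_force: 0.5
```

>>> apply_moves([
  [0,-0.005,0,0,0,0,0],
  [0,-0.005,0,0,0,0,0],
  [0,-0.005,0,0,0,0,0],
  [0,-0.005,0,0,0,0,0],
  [0,-0.005,0,0,0,0,0],
  [0,-0.005,0,0,0,0,0],
  [0,-0.005,0,0,0,0,0],
  [0,-0.005,0,0,0,0,0],
  [0,-0.005,0,0,0,0,0],
  [0,-0.005,0,0,0,0,0],
])

```text
time_s: 8.32
tcp_pos: [0.5751, 0.1599, 0.0302]
eef_rot: [180.0, -0.0, -105.6]
contact_force: [0.4, -0.6, 0.8]
gripper_width: 0.0003
gripper_force: 0.4
```

>>> apply_moves([
  [0,-0.004,0,0,0,0,0],
  [0,-0.004,0,0,0,0,0],
  [0,-0.004,0,0,0,0,0],
  [0,-0.004,0,0,0,0,0],
  [0,-0.003,0,0,0,0,0],
  [0,-0.002,0,0,0,0,0],
  [0,0,0,0,0,0,0],
  [0,0,0,0,0,0,0],
])

```text
time_s: 8.98
tcp_pos: [0.5806, 0.1798, 0.0302]
eef_rot: [-180.0, 0.0, -105.5]
contact_force: [0.7, 0.2, -0.1]
gripper_width: 0.0004
gripper_force: 0.0
```

Run:
```python
from plant import *
from h import *
s=get_state();print(s["tcp_pos"],s["contact_force"])
c=capture("side");P=world(c)
uy=np.array([.267,.9636]);ux=np.array([.9636,-.267]);r=P[...,:2]-np.array([.5643,.1240]);X=r@ux;Y=r@uy;Z=P[...,2]
m=(abs(X)<.03)&(Y>.02)&(Y<.12)&(Z<.055)
for a in np.arange(.02,.12,.004):
    k=m&(Y>=a)&(Y<a+.004)
    if k.sum(): print(round(a,3),k.sum(),np.median(Z[k]).round(4),c["frame"][k].mean().round())
```

```text
[0.58064742 0.17978321 0.03018789] [ 0.68439469  0.22592289 -0.05786334]
0.02 5 0.0263 175.0
0.024 12 0.0277 228.0
0.028 10 0.0312 253.0
0.032 12 0.0318 255.0
0.036 15 0.0315 255.0
0.04 17 0.0322 255.0
0.044 16 0.0314 250.0
0.048 24 0.0327 232.0
0.052 26 0.0319 239.0
0.056 19 0.0329 211.0
0.06 20 0.0329 221.0
0.064 17 0.0329 211.0
0.068 51 0.0498 194.0
0.072 58 0.0489 211.0
0.076 75 0.0467 210.0
0.08 73 0.0435 214.0
0.084 71 0.0397 214.0
0.088 67 0.0367 213.0
0.092 72 0.0333 214.0
0.096 31 0.0314 194.0
0.1 28 0.0364 138.0
0.104 53 0.0367 132.0
0.108 290 0.0202 113.0
0.112 72 -0.0002 104.0
0.116 50 -0.0003 102.0
```

The cover is about 4 mm from the stop, well inside the tolerance. I'll back off and raise the tool.

>>> apply_moves([
  [0,0.01,0,0,0,0,0],
  [0,0.01,0,0,0,0,0],
  [0,0,0,-0.02,0,0,0],
  [0,0,0,-0.03,0,0,0],
  [0,0,0,-0.03,0,0,0],
  [0,0.04,0,-0.01,0,0,0],
  [0,0.04,0,0,0,0,0],
  [0,0.04,0,0,0,0,0],
  [0,0.04,0,0,0,0,0],
  [0,0.04,0,0,0,0,0],
  [0,0,0,0,0,0,0],
  [0,0,0,0,0,0,0],
  [0,0,0,0,0,0,0],
])

```text
time_s: 10.12
tcp_pos: [0.5214, -0.0331, 0.1205]
eef_rot: [-180.0, 0.0, -105.6]
contact_force: [1.1, -0.1, -0.0]
gripper_width: 0.0009
gripper_force: 0.0
```

Run:
```python
from plant import *
from h import *
import cv2
s=get_state();print(s["tcp_pos"],s["contact_force"])
c=capture("side");P=world(c)
cv2.imwrite("pics/s4.png",cv2.resize(c["frame"][140:290,220:420,::-1],None,fx=3,fy=3))
uy=np.array([.267,.9636]);ux=np.array([.9636,-.267]);r=P[...,:2]-np.array([.5643,.1240]);X=r@ux;Y=r@uy;Z=P[...,2]
k=(abs(X)<.03)&(Y>.02)&(Y<.09)&(Z>.046)&(Z<.055);print("lug Y",np.percentile(Y[k],[2,50,98]))
o=orange(c)&(np.hypot(P[...,0]-.5395,P[...,1]-.0357)<.05)&(Z<.06);print("tab",np.percentile(Z[o],90))
```

```text
[ 0.52141564 -0.03308271  0.12048611] [ 1.12061276 -0.08963269 -0.01651724]
lug Y [0.06996296 0.07549067 0.0798019 ]
tab 0.041643255242091316
```

View pics/s4.png

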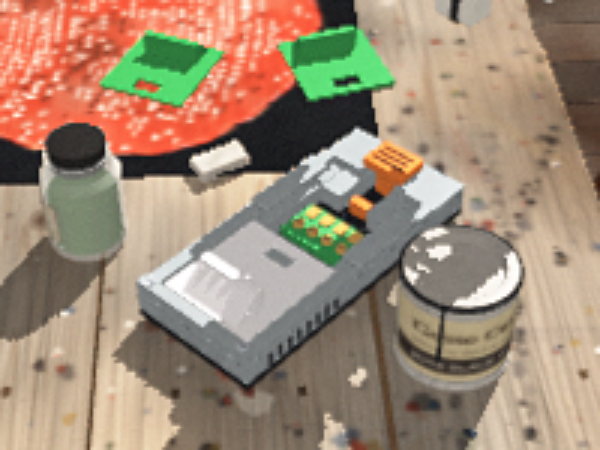

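The picture shows the terminals open at (322,230), the cover lying flat against the stop at (230,285) and the tab in. The jar, tin and eraser are where they were, and the robot is clear of everything.

```bash
python3 -c "
from plant import *
print(close_job())"
```

```text
the job is handed in; nothing more can be done
None
```

The tab is pressed fully in and the white cover lies flat within about 5 mm of the end stop with the terminals open; the jar, tin and eraser look undisturbed, and the job is handed in (no verdict was returned).

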